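# Make up two tasting boards in the cheese cellar

## Task

Make up the two tasting boards from the stock on the long plank. Blue-ended board: stand the grey-brown tomme in the middle of the white paper round and stack the small white goat's cheese centred on top of it, and stand the honey jar in the middle of the black slate round; green-ended board: stand the square orange cheese in the middle of the black slate round and the black ash-coated cheese in the middle of the white paper round. Everything must end upright and still, and the big wheel and the brush are to be left where they are.

Things in the scene. Friction and masses are not known exactly. Their poses are not given: they have to be found in the camera images.
- tomme_mid (a point): The small tomme: a grey-brown mottled round cheese, 60 mm diameter, 34 mm high, about 0.1 kg; stands on the stock plank at the start (plank top 22 mm above the table, plank 120 mm wide, 720 mm long). This point: its centre, half-way up; z is its upright axis.
- button_mid (a point): The goat's cheese: a small white round cheese, 44 mm diameter, 28 mm high, about 0.05 kg; stands on the stock plank at the start (plank top 22 mm above the table, plank 120 mm wide, 720 mm long). This point: its centre, half-way up; z is its upright axis.
- ash_mid (a point): The ash-coated cheese: a black drum, 42 mm diameter, 50 mm high, about 0.08 kg; stands on the stock plank at the start (plank top 22 mm above the table, plank 120 mm wide, 720 mm long). This point: its centre, half-way up; z is its upright axis.
- square_mid (a point): The orange cheese: a square block, 52 x 52 mm, 34 mm high, about 0.09 kg; stands on the stock plank at the start (plank top 22 mm above the table, plank 120 mm wide, 720 mm long). This point: its centre, half-way up; z is its upright axis. x and y are square to its sides.
- honey_mid (a point): The honey jar: amber body 48 mm diameter with a pale label band, brass-coloured cap 45 mm diameter (the top 13 mm), 62 mm high over all, about 0.15 kg; stands on the stock plank at the start (plank top 22 mm above the table, plank 120 mm wide, 720 mm long). This point: its centre, half-way up; z is its upright axis.
- board_blue: A flat wooden tasting board, fixed to the table, 115 mm (its x) by 220 mm (its y), 16 mm thick, with a blue painted strip across both ends, flush with the top. Two round mats of 74 mm diameter lie flush in its top: the white paper round, centred 52 mm from the board's middle along its +y, and the black slate round, centred 52 mm from the middle along its -y. Origin: middle of the underside, on the table.
- board_green: A flat wooden tasting board, fixed to the table, 115 mm (its x) by 220 mm (its y), 16 mm thick, with a green painted strip across both ends, flush with the top. Two round mats of 74 mm diameter lie flush in its top: the white paper round, centred 52 mm from the board's middle along its -y, and the black slate round, centred 52 mm from the middle along its +y. Origin: middle of the underside, on the table.
- wheel: Bystander: a big grey-brown cheese wheel, 110 mm diameter, 50 mm high, loose on the table. Not to be moved. Origin: centre of its underside.
- brush: Bystander: a rind brush, dark wooden back and pale bristles, 140 x 45 mm (its x, y), 38 mm high, loose on the table. Not to be moved. Origin: centre of its underside.
There are look-alikes about, which are no part of the job. What is shaped like the part that bears square_mid but turquoise is not meant.

How it is judged:
By the outcome, as a careful person would: the job done as asked, in the order asked, and still so for the second after the job is handed in, with the robot touching nothing.
It also fails if it takes over 115 s, if anything falls off the work surface, if the arm or the gripper's body presses on something with over 40 N, if the wrist force passes 120 N, or if a joint passes its speed limit or range.

## Robot

A 7-joint arm with a two-finger parallel gripper is mounted at the origin on the work surface. World frame = base frame: x ahead of the robot, y to its left, z up, the work surface at z = 0. Lengths are in m, angles in rad, forces in N, time in s.
With the tool pointing down it reaches from about 0.425 to 0.8 m from the base axis. Payload 8.3 kg.
Tool frame: the origin (TCP) lies midway between the tips of the shut fingers; the grasp point (between the pads) lies 19 mm behind it; y points along the fingers, x is the direction in which the jaws open and shut, and the axes are right-handed (so a half turn about y gives the same grasp; the last joint's range is limited). The gripper opens to 85 mm and grips with 20 to 120 N. Pads are 22 mm wide; open, the fingers measure 114 mm over their backs; the gripper's body (76 mm by 85 mm) begins 54 mm behind the grasp point. The pads swing forward as they close: fully open they stand 13 mm farther back than shut.
Start: joints at [-1.172, 0.383, 0.016, 1.37, -0.006, 1.388, -0.046], TCP at [0.278, 0.56, 0.231] pointing down, gripper open.
Joint ranges: [-2.95, 2.95], [-0.25, 2.06], [-1.52, 1.56], [0.18, 2.33], [-1.44, 4.58], [0.02, 2.06], [-3.01, 3.01]. Speed limits (rad/s): [2.39, 2.39, 3.01, 3.01, 3.14, 3.14, 3.14].

## Interface

Orientations are given as a unit quaternion [x, y, z, w].
In Python, from station import get_state, optics, order gives the robot as it stands.
- The arm moves only by the shell command python3 -m jog 'ROWS' [FORCE]. ROWS is JSON, a list of rows, each a list of 3 entries, a list of its own where there are three numbers: the shift along the world's x, y, z normalised to -1 to 1, where 1 is 0.15 m, then the turn about the world's z normalised to -1 to 1, where 1 is 180 degrees, then the finger opening in mm, from 0 to 85.4. A call has exactly 5 rows; each row is the pose to reach, as a shift and turn from the pose commanded when the call began, turning the shorter way round; what a row does not reach only later rows make up. A row lasts 1/8 s, in which the tool goes at most 62.5 mm and 10.7 degrees, less where a joint would pass 70% of its speed; a pose out of reach is approached as far as the arm can. A call with a number of a shift or a turn outside -1 to 1 is refused whole. A call with a gripper value outside its range is refused whole. The fingers move at their own pace and stop on an object; FORCE is the grip in N (left out, the last holds). Time passes only in rows, so rows that repeat a pose let the fingers close, or fill a call up. It gives the time, the measured TCP pose, the force and the opening at its end, in the units of the state.
- get_state(): the state, without advancing time (a new reading comes with each control period).
- optics.capture(name): name is "side" or "top"; returns a dict with "frame" (480x640x3 uint8, blue, green, red), "vertical_fov" (degrees; the focal length in pixels is half the picture's height over the tangent of half this angle, whatever the lens; pixels are square), "cx", "cy" (the principal point, pixels), "D" ([k1, k2, p1, p2, k3] as OpenCV has them; the pictures are not rectified), "eye" and "attitude" of the camera in the world. Camera axes: x right, y down, z forward; pixel columns grow to the right and rows downward; lengths in m; the calibration is good to about 2 mm. A picture is of the moment at which its call begins. There is no depth.
- order.sign_off(): hands the job in, once; it reports no verdict.
The state is a dict: "time_s": time; "q": joint angles; "qd": joint speeds; "joint_efforts": joint torques, N m; "tool_pos": TCP position; "tool_rot": TCP orientation; "contact_force": force on the tool from outside, world axes, zero at the start; "ft_torque": the same for the moment, N m; "opening": opening from 0.0 (shut) to 1.0 (fully open).
Only numpy, scipy, OpenCV 4.12 (cv2) and the standard library are available. Lean on these libraries where they do the work, as an engineer would, in place of code of your own. Each camera call takes 0.05 s, during which the arm holds its last target.

## Working session

There is one attempt and no reset: what is moved stays moved. The work goes in short steps, Python scripts to look and compute and a shell command to move; the robot and the scene stay as the last step left them, time stands still between calls to the robot, and variables do not carry over. Pictures are saved under pics/ and viewed, and the job is handed in when it is done.

```bash
ls; mkdir -p pics; python3 - <<'E'
from station import get_state, optics
import cv2
s=get_state();print(s['time_s'],s['tool_pos'],s['tool_rot'],s['opening'])
for n in('top','side'):
    c=optics.capture(n);cv2.imwrite(f'pics/{n}0.png',c['frame']);print({k:v for k,v in c.items() if k!='frame'})
E
```

```text
pics
0.0 [0.2782104  0.55909642 0.23028258] [ 0.60152251  0.37174881 -0.37290911 -0.60075976] 0.9979793960973303
{'vertical_fov': 54.2839141944027, 'cx': 316.53180887597273, 'cy': 242.48734292660103, 'D': array([-0.04820647,  0.        ,  0.        ,  0.        ,  0.        ]), 'eye': array([ 0.39324657, -0.01689878,  0.97096139]), 'attitude': array([ 0.71459107, -0.69761351,  0.02405305, -0.04600485])}
{'vertical_fov': 49.06644265558921, 'cx': 325.8585648303984, 'cy': 227.2589429506052, 'D': array([-0.1252431,  0.       ,  0.       ,  0.       ,  0.       ]), 'eye': array([ 0.34391783, -0.88797875,  0.86988763]), 'attitude': array([ 0.91262849, -0.06975589,  0.03301388, -0.40143922])}
```

View pics/top0.png

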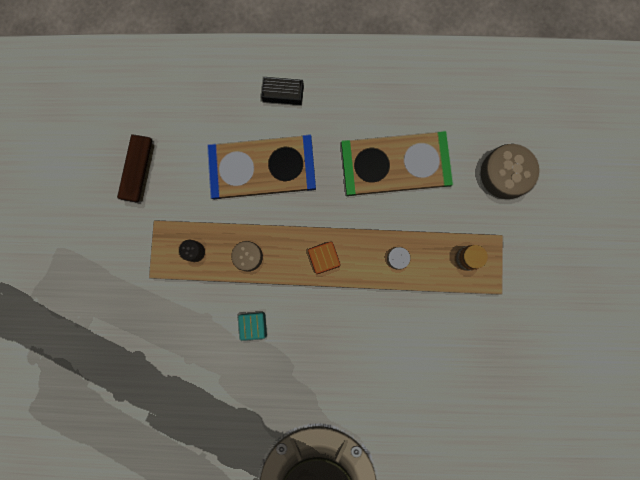

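View pics/side0.png

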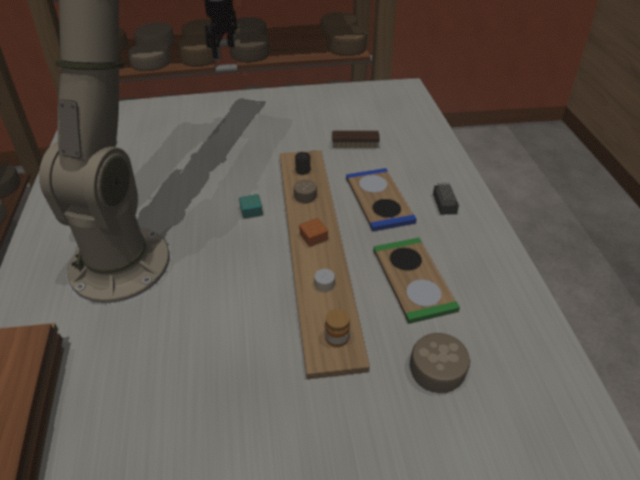

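```bash
cat > h.py <<'E'
import numpy as np,cv2
from scipy.spatial.transform import Rotation as R
from station import get_state, optics
def K(c):
    f=240/np.tan(np.radians(c['vertical_fov'])/2);return np.array([[f,0,c['cx']],[0,f,c['cy']],[0,0,1]])
def cast(c,uv,z):
    p=cv2.undistortPoints(np.array(uv,float).reshape(-1,1,2),K(c),c['D']).reshape(-1,2)
    d=R.from_quat(c['attitude']).apply(np.c_[p,np.ones(len(p))]);e=np.array(c['eye'])
    return e+d*((z-e[2])/d[:,2])[:,None]
def proj(c,X):
    r=R.from_quat(c['attitude']).inv();X=np.array(X,float).reshape(-1,3)
    return cv2.projectPoints(r.apply(X-c['eye']),np.zeros(3),np.zeros(3),K(c),c['D'])[0].reshape(-1,2)
def pose():
    s=get_state();M=R.from_quat(s['tool_rot']).as_matrix()
    x=M[:,0];print('t',s['time_s'],'tcp',np.round(s['tool_pos'],4),'jaw deg',round(np.degrees(np.arctan2(x[1],x[0])),2),'down',np.round(M[:,1],3),'open',round(s['opening'],3),'F',np.round(s['contact_force'],1));return s
E
python3 - <<'E'
from h import *
pose()
c=optics.capture('top');f=c['frame']
g=(255*(f/255.)**.5).astype(np.uint8)
im=cv2.resize(g[205:300,145:510],None,fx=2.19,fy=2.19,interpolation=3)
im2=cv2.resize(g[125:210,145:510],None,fx=2.19,fy=2.19,interpolation=3)
cv2.imwrite('pics/crop0.png',np.vstack([im2,im]))
hsv=cv2.cvtColor(f,cv2.COLOR_BGR2HSV)
for n,p in dict(ash=(192,250),tom=(247,260),sq=(323,257),but=(399,258),hon=(474,257),plank=(280,250),bpaper=(236,168),bslate=(285,163),wood=(262,175),blue=(213,170),green=(445,160),table=(400,330)).items(): print(n,f[p[1],p[0]],hsv[p[1],p[0]])
E
```

```text
t 0.1 tcp [0.2782 0.5592 0.2304] jaw deg 63.54 down [-0.001 -0.002 -1.   ] open 0.997 F [ 0.4 -1.   0.6]
ash [24 26 29] [12 44 29]
tom [ 68  87 100] [ 18  82 100]
sq [ 40  88 122] [ 18 171 122]
but [130 128 126] [105   8 130]
hon [ 46  94 123] [ 19 160 123]
plank [ 65 102 123] [ 19 120 123]
bpaper [131 127 126] [114  10 131]
bslate [18 18 18] [ 0  0 18]
wood [ 54  85 113] [ 16 133 113]
blue [124  52  21] [111 212 124]
green [ 47 109  41] [ 63 159 109]
table [121 127 126] [ 35  12 127]
```

View pics/crop0.png

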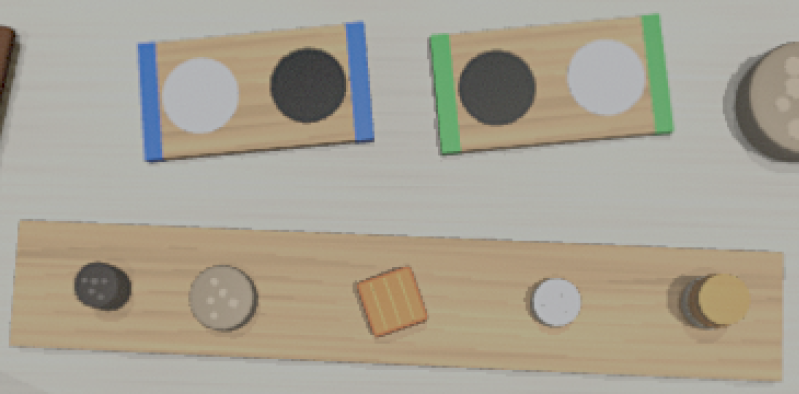

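```bash
cat >> h.py <<'E'
def blob(mask,seed,r):
    m=np.zeros_like(mask,np.uint8);x,y=seed
    m[y-r:y+r,x-r:x+r]=mask[y-r:y+r,x-r:x+r]
    m=cv2.morphologyEx(m.astype(np.uint8),cv2.MORPH_CLOSE,np.ones((3,3)))
    n,l,s,ce=cv2.connectedComponentsWithStats(m)
    i=1+np.argmax(s[1:,4]);k=(l==i).astype(np.uint8)
    ct=max(cv2.findContours(k,0,cv2.CHAIN_APPROX_NONE)[0],key=cv2.contourArea)
    h=cv2.convexHull(ct);M=cv2.moments(h)
    return (M['m10']/M['m00'],M['m01']/M['m00']),ct
E
python3 - <<'E'
from h import *
c=optics.capture('top');f=c['frame'];hsv=cv2.cvtColor(f,cv2.COLOR_BGR2HSV);H,S,V=[hsv[...,i].astype(int) for i in range(3)]
out=f.copy()
def m(name,mask,seed,r,z):
    ce,ct=blob(mask,seed,r);P=cast(c,[ce],z)[0]
    e=cast(c,ct.reshape(-1,2),z)[:,:2]
    rect=cv2.minAreaRect((e*1000).astype(np.float32))
    print(name,np.round(ce,1),'xy',np.round(P[:2],4),'size',np.round(rect[1],0),'ang',round(rect[2],1),'rectc',np.round(rect[0],1),'r',round(np.hypot(*P[:2]),3))
    cv2.drawContours(out,[ct],-1,(0,0,255),1);return P
bp=m('bl paper',(S<40)&(V>100),(236,168),22,.016) 
bs=m('bl slate',V<45,(286,163),22,.016)
gp=m('gr paper',(S<40)&(V>100),(422,160),22,.016)
gs=m('gr slate',V<45,(372,165),22,.016)
print('dists',np.linalg.norm(bp-bs),np.linalg.norm(gp-gs))
m('ash',V<60,(192,250),20,.022+.025)
m('tomme',(S<105)&(V>75),(247,256),21,.056)
m('square',(S>150)&(V>85),(323,257),22,.056)
m('button',(S<40)&(V>90),(399,258),16,.050)
m('honey',(S>145)&(V>100),(474,257),16,.084)
cv2.imwrite('pics/m0.png',cv2.resize(out[120:300,140:510],None,fx=2.1,fy=2.1,interpolation=0))
E
```

```text
bl paper [236.1 168.3] xy [0.6406 0.1871] size [71. 72.] ang 1.0 rectc [640.4 187.2] r 0.667
bl slate [285.4 163.5] xy [0.6526 0.0835] size [71. 69.] ang 1.7 rectc [652.7  83.3] r 0.658
gr paper [421.2 159.8] xy [ 0.6657 -0.1995] size [71. 71.] ang 1.2 rectc [ 666.5 -199.2] r 0.695
gr slate [371.4 164.7] xy [ 0.6531 -0.0961] size [70. 69.] ang 0.9 rectc [653.8 -96.3] r 0.66
dists 0.10422245727782994 0.10419445250592138
ash [191.5 250.6] xy [0.4629 0.2633] size [42. 51.] ang 1.3 rectc [463.1 263.3] r 0.533
tomme [245.4 255.4] xy [0.4552 0.1523] size [53. 54.] ang 1.4 rectc [455.1 152.1] r 0.48
square [323.7 257.2] xy [ 0.4553 -0.002 ] size [50. 51.] ang 19.9 rectc [455.3  -2.1] r 0.455
button [399.  257.5] xy [ 0.4585 -0.1498] size [40. 41.] ang 45.9 rectc [ 458.6 -149.9] r 0.482
honey [475.6 256.2] xy [ 0.4619 -0.2897] size [42. 42.] ang 45.5 rectc [ 461.8 -290. ] r 0.545
```

View pics/m0.png

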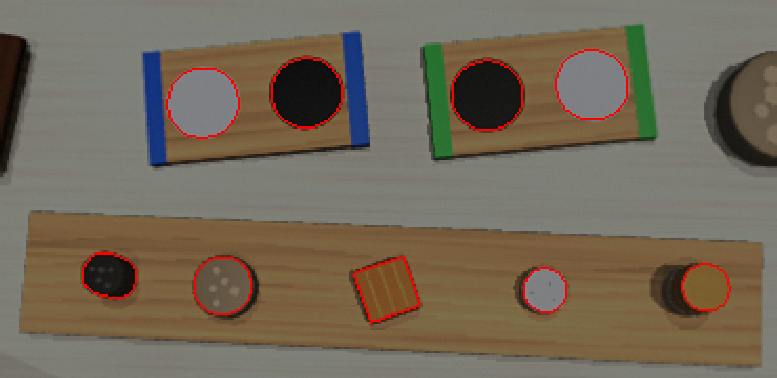

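```bash
python3 -m jog '[[[0.13,-0.3,0],-0.06,85],[[0.27,-0.6,0],-0.12,85],[[0.4,-0.9,0],-0.17,85],[[0.4,-0.95,0],-0.17,85],[[0.4,-0.95,0],-0.17,85]]' 40; python3 -c "
from h import *;pose()"
```

```text
time_s: 0.82
tool_pos: [0.3382, 0.4171, 0.2315]
tool_rot: [-0.678, -0.201, 0.201, 0.678]
contact_force: [-0.2, 0.3, -0.9]
opening: 0.997
t 0.825 tcp [0.3382 0.4171 0.2315] jaw deg 33.0 down [-0.     0.001 -1.   ] open 0.997 F [-0.2  0.3 -0.9]
```

```bash
python3 -m jog '[[[0.13,-0.3,0],-0.05,85],[[0.27,-0.6,0],-0.1,85],[[0.4,-0.88,0],-0.15,85],[[0.4,-0.9,0],-0.15,85],[[0.4,-0.9,0],-0.15,85]]'
python3 -m jog '[[[0.13,-0.3,0],-0.0,85],[[0.27,-0.6,-0.2],-0.0,85],[[0.38,-0.87,-0.5],0,85],[[0.38,-0.87,-0.7],0,85],[[0.38,-0.87,-0.7],0,85]]'; python3 -c "
from h import *;pose()"
```

```text
time_s: 1.45
tool_pos: [0.3977, 0.2837, 0.2312]
tool_rot: [-0.706, -0.038, 0.038, 0.706]
contact_force: [0.2, 0.9, -0.4]
opening: 0.993
time_s: 2.08
tool_pos: [0.4536, 0.1528, 0.1242]
tool_rot: [0.707, 0.036, -0.04, -0.705]
contact_force: [-0.6, 1.0, 0.1]
opening: 0.998
t 2.075 tcp [0.4536 0.1528 0.1242] jaw deg 6.16 down [-0.004 -0.002 -1.   ] open 0.998 F [-0.6  1.   0.1]
```

```bash
python3 -m jog '[[[0.01,-0.003,-0.2],0,85],[[0.01,-0.003,-0.4],0,85],[[0.01,-0.003,-0.6],0,85],[[0.01,-0.003,-0.655],0,85],[[0.01,-0.003,-0.655],0,85]]'; python3 - <<'E'
from h import *
pose();c=optics.capture('side');g=(255*(c['frame']/255.)**.6).astype(np.uint8);cv2.imwrite('pics/s1.png',cv2.resize(g[130:330,230:500],None,fx=2.9,fy=2.9,interpolation=3))
E
```

```text
time_s: 2.7
tool_pos: [0.4573, 0.1525, 0.0289]
tool_rot: [-0.706, -0.038, 0.037, 0.706]
contact_force: [-0.2, -0.1, -0.8]
opening: 0.99
t 2.7 tcp [0.4573 0.1525 0.0289] jaw deg 6.07 down [ 0.     0.001 -1.   ] open 0.99 F [-0.2 -0.1 -0.8]
```

View pics/s1.png

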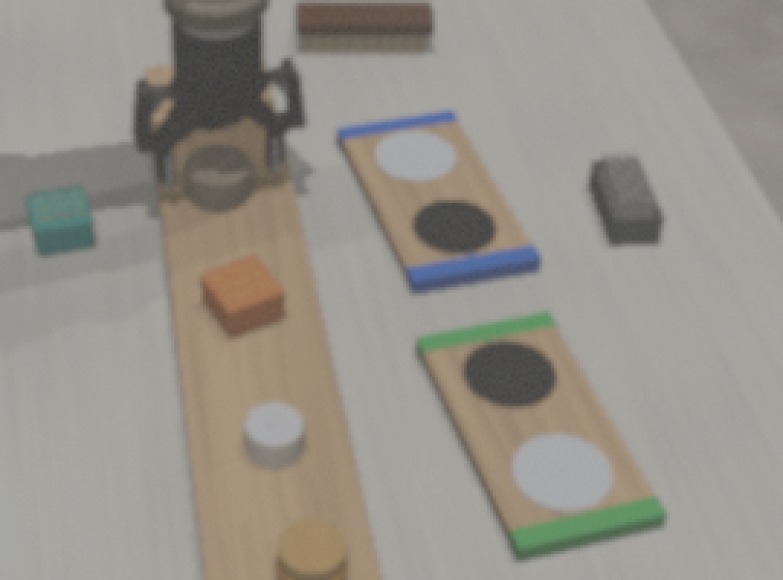

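```bash
python3 -m jog '[[[-0.005,0,-0.027],0,85],[[-0.005,0,-0.027],0,70],[[-0.005,0,-0.027],0,40],[[-0.005,0,-0.027],0,40],[[-0.005,0,-0.027],0,40]]' 40;python3 -m jog '[[[0,0,0],0,40],[[0,0,0.1],0,40],[[0,0,0.3],0,40],[[0,0,0.5],0,40],[[0,0,0.5],0,40]]'; python3 - <<'E'
from h import *
pose();c=optics.capture('side');g=(255*(c['frame']/255.)**.6).astype(np.uint8);cv2.imwrite('pics/s2.png',cv2.resize(g[80:280,230:500],None,fx=2.9,fy=2.9,interpolation=3))
E
```

```text
time_s: 3.38
tool_pos: [0.4565, 0.1512, 0.0246]
tool_rot: [-0.706, -0.037, 0.036, 0.706]
contact_force: [-1.7, -0.4, 5.5]
opening: 0.685
time_s: 4.0
tool_pos: [0.4579, 0.1516, 0.1019]
tool_rot: [-0.705, -0.038, 0.035, 0.707]
contact_force: [-0.4, 1.5, -1.2]
opening: 0.683
t 4.0 tcp [0.4579 0.1516 0.1019] jaw deg 5.93 down [ 0.004  0.003 -1.   ] open 0.683 F [-0.4  1.5 -1.2]
```

View pics/s2.png

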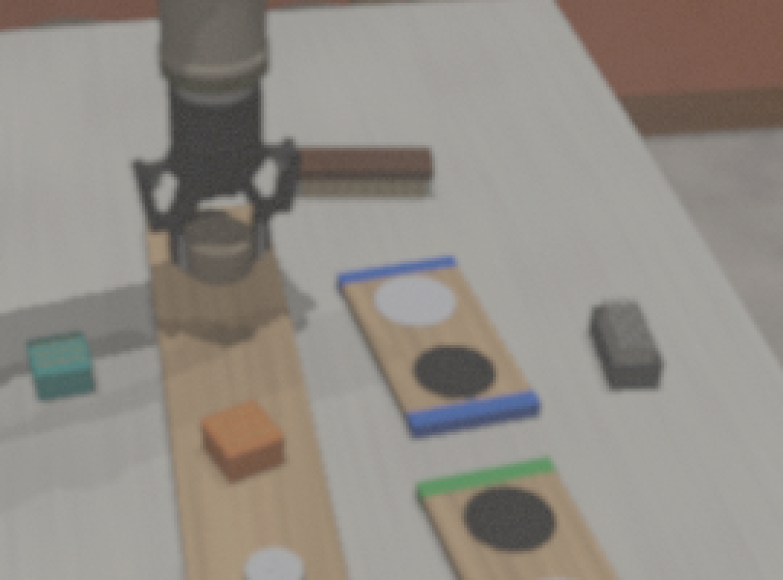

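```bash
python3 -m jog '[[[0.25,0.05,0],0,40],[[0.5,0.1,0],0,40],[[0.75,0.18,0],0,40],[[0.93,0.23,0],0,40],[[0.93,0.23,0],0,40]]';python3 -m jog '[[[0.1,0,0],0,40],[[0.27,0,0],0,40],[[0.27,0,-0.15],0,40],[[0.27,0,-0.3],0,40],[[0.27,0,-0.3],0,40]]'; python3 - <<'E'
from h import *
pose()
E
```

```text
time_s: 4.68
tool_pos: [0.5962, 0.1856, 0.0973]
tool_rot: [0.707, 0.036, -0.037, -0.706]
contact_force: [-1.0, 0.1, -0.9]
opening: 0.686
time_s: 5.3
tool_pos: [0.6335, 0.1848, 0.0513]
tool_rot: [0.707, 0.035, -0.039, -0.706]
contact_force: [-0.7, 0.4, -0.8]
opening: 0.682
t 5.3 tcp [0.6335 0.1848 0.0513] jaw deg 5.93 down [-0.006 -0.002 -1.   ] open 0.682 F [-0.7  0.4 -0.8]
```

```bash
python3 -m jog '[[[0.02,0.015,-0.05],0,40],[[0.047,0.015,-0.1],0,40],[[0.047,0.015,-0.17],0,40],[[0.047,0.015,-0.19],0,40],[[0.047,0.015,-0.19],0,40]]'; python3 - <<'E'
from h import *
pose();c=optics.capture('side');g=(255*(c['frame']/255.)**.6).astype(np.uint8);cv2.imwrite('pics/s3.png',cv2.resize(g[80:280,230:500],None,fx=2.9,fy=2.9,interpolation=3))
pose()
E
```

```text
time_s: 5.92
tool_pos: [0.643, 0.1877, 0.0251]
tool_rot: [0.706, 0.036, -0.037, -0.706]
contact_force: [0.5, 0.5, -1.4]
opening: 0.685
t 5.925 tcp [0.643  0.1877 0.0251] jaw deg 5.94 down [-0.001 -0.    -1.   ] open 0.685 F [ 0.5  0.5 -1.4]
t 5.975 tcp [0.6432 0.1878 0.0255] jaw deg 5.94 down [-0. -0. -1.] open 0.685 F [ 0.2  0.  -0.3]
```

View pics/s3.png

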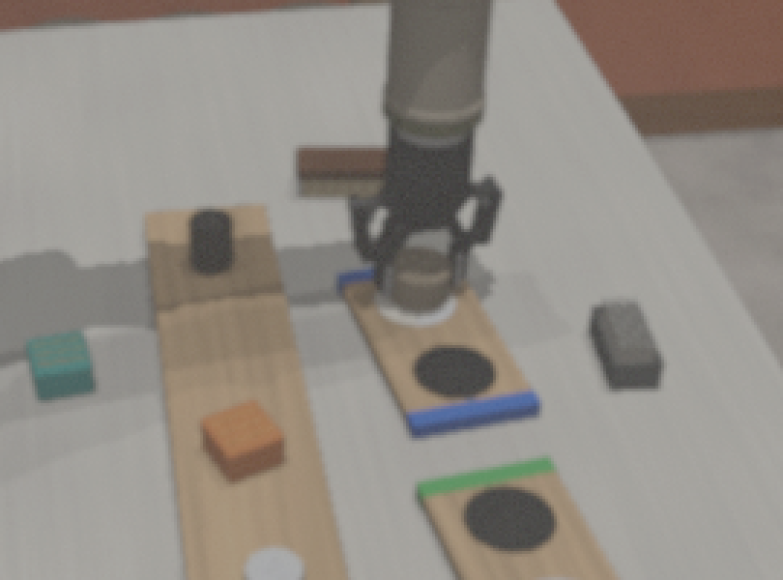

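```bash
python3 -m jog '[[[-0.017,-0.005,-0.015],0,40],[[-0.017,-0.005,-0.03],0,40],[[-0.017,-0.005,-0.045],0,40],[[-0.017,-0.005,-0.046],0,40],[[-0.017,-0.005,-0.046],0,40]]'; python3 - <<'E'
from h import *
pose()
E
```

```text
time_s: 6.6
tool_pos: [0.6408, 0.1871, 0.0187]
tool_rot: [-0.706, -0.037, 0.037, 0.706]
contact_force: [-1.2, -0.1, 0.4]
opening: 0.685
t 6.6 tcp [0.6408 0.1871 0.0187] jaw deg 5.94 down [ 0.  0. -1.] open 0.685 F [-1.2 -0.1  0.4]
```

```bash
python3 -m jog '[[[0,0,-0.007],0,40],[[0,0,-0.007],0,40],[[0,0,-0.007],0,70],[[0,0,-0.007],0,85],[[0,0,-0.007],0,85]]'; python3 -m jog '[[[0,0,0.1],0,85],[[0,0,0.35],0,85],[[-0.2,-0.3,0.7],0,85],[[-0.5,-0.6,0.7],0,85],[[-0.6,-0.9,0.7],0,85]]'; python3 - <<'E'
from h import *
pose()
c=optics.capture('top');f=c['frame']
cv2.imwrite('pics/t4.png',cv2.resize(f[110:310,140:510],None,fx=2.1,fy=2.1,interpolation=3))
E
```

```text
time_s: 7.22
tool_pos: [0.6406, 0.187, 0.0173]
tool_rot: [0.706, 0.037, -0.037, -0.706]
contact_force: [1.1, 0.8, 0.7]
opening: 0.999
time_s: 7.85
tool_pos: [0.55, 0.0516, 0.1247]
tool_rot: [-0.706, -0.038, 0.036, 0.707]
contact_force: [1.3, -0.7, 0.2]
opening: 0.988
t 7.85 tcp [0.55   0.0516 0.1247] jaw deg 6.03 down [ 0.003  0.002 -1.   ] open 0.988 F [ 1.3 -0.7  0.2]
```

View pics/t4.png

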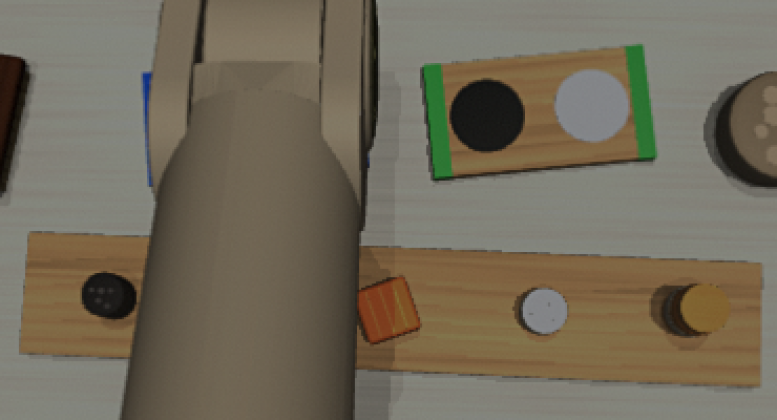

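```bash
python3 -m jog '[[[-0.1,-0.3,0],0,85],[[-0.3,-0.6,0],0,85],[[-0.4,-0.8,0],0,85],[[-0.4,-0.9,0],0,85],[[-0.4,-0.9,0],0,85]]'; python3 -m jog '[[[-0.1,-0.3,0],0,85],[[-0.21,-0.44,0],0,85],[[-0.21,-0.44,0],0,85],[[-0.21,-0.44,-0.15],0,85],[[-0.21,-0.44,-0.15],0,85]]'; python3 - <<'E'
from h import *
pose()
c=optics.capture('top');f=c['frame']
hsv=cv2.cvtColor(f,cv2.COLOR_BGR2HSV);H,S,V=[hsv[...,i].astype(int) for i in range(3)]
ce,ct=blob((S>45)&(S<105)&(V>60),(234,168),22)
print(ce,cast(c,[ce],.05)); o=f.copy();cv2.drawContours(o,[ct],-1,(0,0,255),1)
# expected circles
for p,z,r,col in(((.6406,.1871),.016,.037,(0,255,0)),((.6406,.1871),.050,.03,(255,255,0))):
    a=np.linspace(0,2*np.pi,60);q=proj(c,np.c_[p[0]+r*np.cos(a),p[1]+r*np.sin(a),0*a+z])
    b=cv2.polylines(cv2.resize(f,None,fx=6,fy=6,interpolation=3) if col[0]==0 else b,[np.int32(q*6+2.5)],True,col,1)
cv2.imwrite('pics/t5.png',b[125*6:215*6,195*6:325*6])
cv2.imwrite('pics/t5b.png',cv2.resize(f[110:310,140:510],None,fx=2.1,fy=2.1,interpolation=3))
print(pose()['tool_pos'])
E
```

```text
time_s: 8.52
tool_pos: [0.4916, -0.0834, 0.1233]
tool_rot: [0.706, 0.037, -0.036, -0.706]
contact_force: [0.2, 0.9, -0.4]
opening: 0.996
time_s: 9.15
tool_pos: [0.4592, -0.1467, 0.0989]
tool_rot: [-0.706, -0.037, 0.039, 0.706]
contact_force: [-1.4, 0.2, 1.1]
opening: 0.996
t 9.15 tcp [ 0.4592 -0.1467  0.0989] jaw deg 6.11 down [-0.003  0.001 -1.   ] open 0.996 F [-1.4  0.2  1.1]
(229.52868852459017, 165.88524590163934) [[0.63662729 0.19339945 0.05      ]]
t 9.2 tcp [ 0.4597 -0.1472  0.0997] jaw deg 6.09 down [-0.002  0.    -1.   ] open 0.997 F [-0.3 -1.3 -0.3]
[ 0.45965285 -0.14721696  0.09972399]
```

View pics/t5.png

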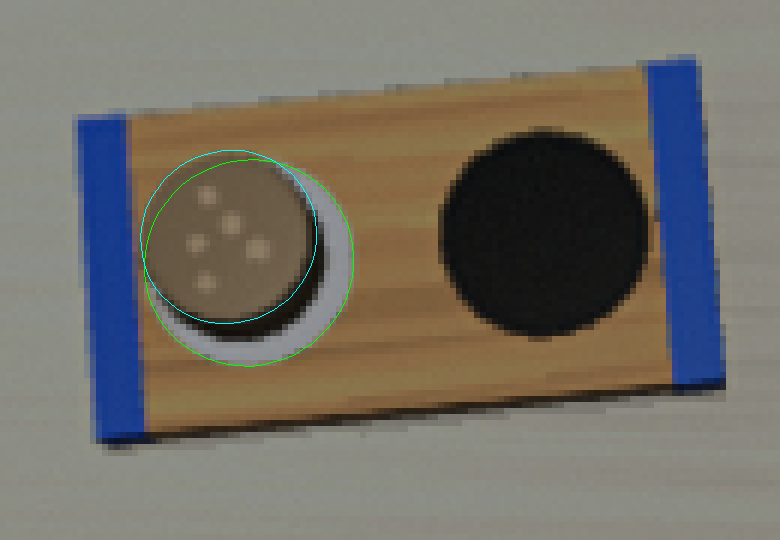

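View pics/t5b.png

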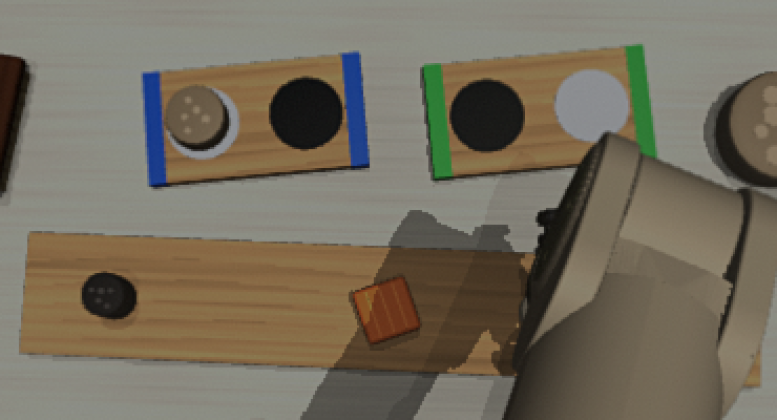

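```bash
python3 - <<'E'
from h import *
f=cv2.imread('pics/t5b.png');c=optics.capture('top');f=c['frame'];hsv=cv2.cvtColor(f,cv2.COLOR_BGR2HSV);H,S,V=[hsv[...,i].astype(int) for i in range(3)]
print(S[166,215:262]);print(V[166,215:262]);
m=(S<110)&(V>55)&~((S<40))
m2=(S<112)&(S>15)&(V>50)
b=f[...,0].astype(int);r=f[...,2].astype(int)
m3=(r-b>12)&(S<112)&(V>50)
ce,ct=blob(m3,(234,166),23);print(ce,cast(c,[ce],.05),cv2.minEnclosingCircle(ct),cv2.boundingRect(ct),cv2.fitEllipse(ct))
e=cv2.fitEllipse(ct)[0];print(cast(c,[e],.05))
E
```

```text
[217 198  47 123  92  84  85  88  85  85  84  79  74  72  82  86  87  83
  82  82  82  75  71  70  74  80  82  80  80  84  86  86 118  46   7  10
  10  14  15 105 135 131 131 129 128 128 132]
[142 142 109 104  91 100 102 102 102 102 103 120 134 124 109 104 106 105
 106 106 112 133 137 138 131 115 109 109 111 112 110  59  26  28 111 146
 149 148 135 131 132 132 132 132 133 133 133]
(234.56256767208043, 167.63480278422273) [[0.63314862 0.18293148 0.05      ]] ((233.38235473632812, 166.91175842285156), 20.85903549194336) (217, 151, 38, 35) ((234.28562927246094, 167.0808868408203), (33.6272087097168, 38.02971267700195), 100.99553680419922)
[[0.63428886 0.18355033 0.05      ]]
```

```bash
python3 - <<'E'
from h import *
c=optics.capture('top');f=c['frame'];hsv=cv2.cvtColor(f,cv2.COLOR_BGR2HSV);H,S,V=[hsv[...,i].astype(int) for i in range(3)]
for u in(228,232,236): print(u,list(zip(range(144,188),S[144:188,u],V[144:188,u])))
b=f[...,0].astype(int);r=f[...,2].astype(int)
m=((r-b>12)&(S<105)&(V>70)).astype(np.uint8);m=cv2.morphologyEx(m,cv2.MORPH_OPEN,cv2.getStructuringElement(2,(5,5)))
ce,ct=blob(m,(232,166),23);e=cv2.fitEllipse(ct);print(ce,e,cast(c,[ce,e[0]],.056))
E
```

```text
228 [(144, np.int64(128), np.int64(138)), (145, np.int64(128), np.int64(137)), (146, np.int64(127), np.int64(135)), (147, np.int64(129), np.int64(130)), (148, np.int64(132), np.int64(131)), (149, np.int64(128), np.int64(136)), (150, np.int64(124), np.int64(138)), (151, np.int64(112), np.int64(118)), (152, np.int64(89), np.int64(100)), (153, np.int64(88), np.int64(99)), (154, np.int64(88), np.int64(102)), (155, np.int64(88), np.int64(102)), (156, np.int64(79), np.int64(123)), (157, np.int64(75), np.int64(130)), (158, np.int64(79), np.int64(123)), (159, np.int64(85), np.int64(108)), (160, np.int64(85), np.int64(102)), (161, np.int64(84), np.int64(103)), (162, np.int64(83), np.int64(102)), (163, np.int64(85), np.int64(105)), (164, np.int64(75), np.int64(125)), (165, np.int64(73), np.int64(136)), (166, np.int64(73), np.int64(125)), (167, np.int64(82), np.int64(109)), (168, np.int64(86), np.int64(104)), (169, np.int64(86), np.int64(104)), (170, np.int64(80), np.int64(115)), (171, np.int64(73), np.int64(129)), (172, np.int64(75), np.int64(133)), (173, np.int64(79), np.int64(116)), (174, np
[... 3194 characters left out ...]
81), np.int64(110)), (175, np.int64(82), np.int64(112)), (176, np.int64(81), np.int64(113)), (177, np.int64(84), np.int64(82)), (178, np.int64(78), np.int64(36)), (179, np.int64(102), np.int64(25)), (180, np.int64(128), np.int64(20)), (181, np.int64(24), np.int64(42)), (182, np.int64(9), np.int64(141)), (183, np.int64(10), np.int64(150)), (184, np.int64(15), np.int64(150)), (185, np.int64(15), np.int64(137)), (186, np.int64(112), np.int64(134)), (187, np.int64(135), np.int64(136))]
(232.21142520612483, 164.0509422850412) ((232.2219696044922, 164.06851196289062), (25.928829193115234, 27.29128074645996), 45.5372428894043) [[0.63890584 0.1867493  0.056     ]
 [0.63886988 0.18672616 0.056     ]]
```

```bash
python3 -m jog '[[[-0.008,-0.017,-0.15],0,80],[[-0.008,-0.017,-0.35],0,80],[[-0.008,-0.017,-0.48],0,80],[[-0.008,-0.017,-0.505],0,80],[[-0.008,-0.017,-0.505],0,80]]'; python3 -m jog '[[[0,0,0],0,80],[[0,0,0],0,50],[[0,0,0],0,30],[[0,0,0],0,30],[[0,0,0],0,30]]' 30;python3 - <<'E'
from h import *
pose();c=optics.capture('side');g=(255*(c['frame']/255.)**.6).astype(np.uint8);cv2.imwrite('pics/s6.png',cv2.resize(g[170:370,230:500],None,fx=2.9,fy=2.9,interpolation=3))
pose()
E
```

```text
time_s: 9.93
tool_pos: [0.4586, -0.1515, 0.025]
tool_rot: [0.706, 0.037, -0.036, -0.706]
contact_force: [-0.9, -0.5, 0.1]
opening: 0.937
time_s: 10.55
tool_pos: [0.4583, -0.1515, 0.0248]
tool_rot: [-0.706, -0.037, 0.036, 0.706]
contact_force: [-0.5, 0.8, 4.7]
opening: 0.505
t 10.55 tcp [ 0.4583 -0.1515  0.0248] jaw deg 5.94 down [ 0.001  0.    -1.   ] open 0.505 F [-0.5  0.8  4.7]
t 10.6 tcp [ 0.4583 -0.1515  0.0248] jaw deg 5.94 down [ 0.001  0.    -1.   ] open 0.501 F [-2.   0.6  5.9]
```

View pics/s6.png

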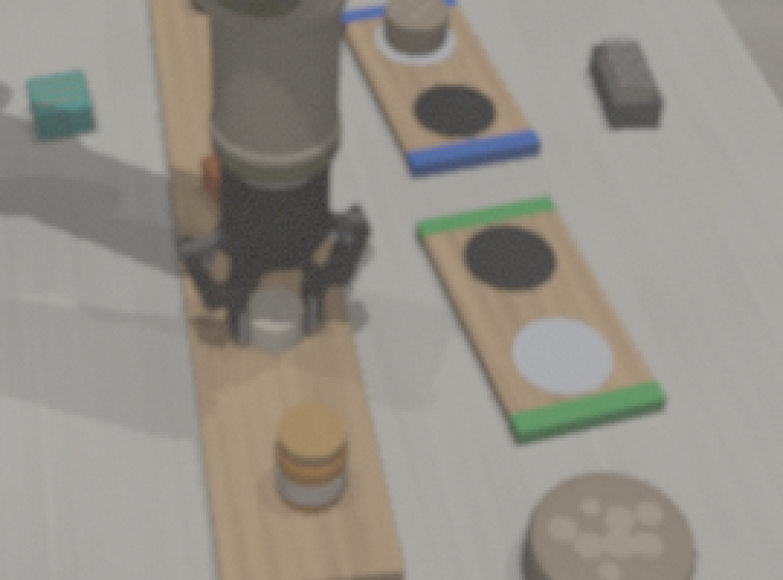

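```bash
python3 -m jog '[[[0,0,0.15],0,30],[[0,0,0.4],0,30],[[0.1,0.2,0.7],0,30],[[0.25,0.5,0.7],0,30],[[0.4,0.75,0.7],0,30]]' ; python3 -m jog '[[[0.15,0.3,0],0,30],[[0.3,0.6,0],0,30],[[0.5,0.9,0],0,30],[[0.5,0.9,0],0,30],[[0.5,0.9,0],0,30]]' ;python3 - <<'E'
from h import *
pose()
E
```

```text
time_s: 11.22
tool_pos: [0.5189, -0.0371, 0.1301]
tool_rot: [-0.706, -0.037, 0.036, 0.706]
contact_force: [0.1, -0.8, -0.1]
opening: 0.502
time_s: 11.85
tool_pos: [0.5927, 0.0956, 0.1288]
tool_rot: [0.706, 0.036, -0.037, -0.706]
contact_force: [1.0, -1.0, -1.0]
opening: 0.502
t 11.85 tcp [0.5927 0.0956 0.1288] jaw deg 5.95 down [-0.001 -0.001 -1.   ] open 0.502 F [ 1. -1. -1.]
```

```bash
python3 -m jog '[[[0.1,0.2,0],0,30],[[0.2,0.4,0],0,30],[[0.317,0.6,0],0,30],[[0.317,0.6,-0.2],0,30],[[0.317,0.6,-0.4],0,30]]' ; python3 -m jog '[[[0,0,0],0,30],[[0,0,0],0,30],[[0,0,0],0,30],[[0,0,0],0,30],[[0,0,0],0,30]]';python3 - <<'E'
from h import *
pose();c=optics.capture('side');g=(255*(c['frame']/255.)**.6).astype(np.uint8);cv2.imwrite('pics/s7.png',cv2.resize(g[130:250,320:480],None,fx=5,fy=5,interpolation=3))
E
```

```text
time_s: 12.48
tool_pos: [0.6408, 0.1845, 0.069]
tool_rot: [0.706, 0.036, -0.036, -0.706]
contact_force: [-0.2, 0.1, -1.5]
opening: 0.504
time_s: 13.1
tool_pos: [0.6408, 0.1861, 0.0699]
tool_rot: [-0.706, -0.037, 0.036, 0.706]
contact_force: [0.6, -0.7, -0.1]
opening: 0.5
t 13.1 tcp [0.6408 0.1861 0.0699] jaw deg 5.95 down [ 0.001  0.    -1.   ] open 0.5 F [ 0.6 -0.7 -0.1]
```

View pics/s7.png

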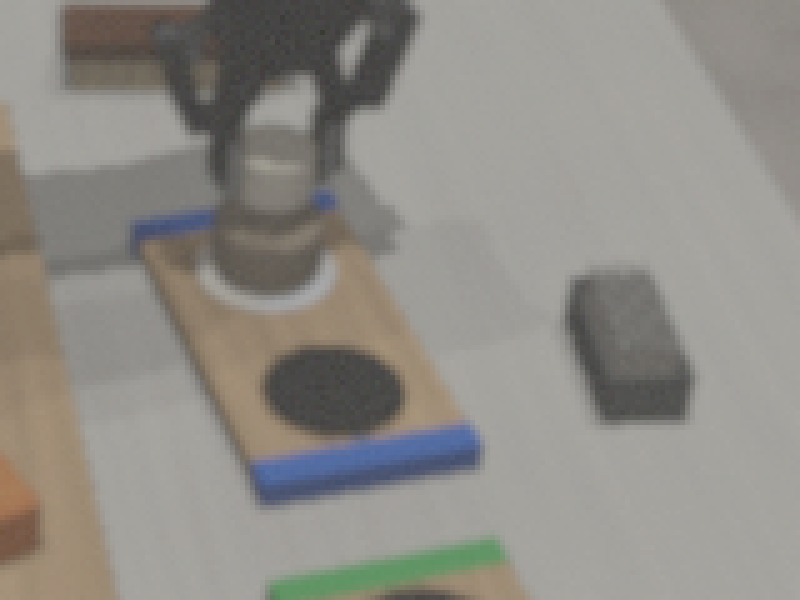

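```bash
python3 -m jog '[[[-0.003,-0.003,-0.04],0,30],[[-0.003,-0.003,-0.08],0,30],[[-0.003,-0.003,-0.11],0,30],[[-0.003,-0.003,-0.114],0,30],[[-0.003,-0.003,-0.114],0,30]]'; python3 -m jog '[[[0,0,-0.005],0,30],[[0,0,-0.005],0,30],[[0,0,-0.005],0,48],[[0,0,-0.005],0,58],[[0,0,-0.005],0,68]]';python3 -m jog '[[[0,0,0.0],0,70],[[0,0,0.1],0,70],[[0,0,0.3],0,70],[[0,0,0.6],0,70],[[-0.2,-0.3,0.6],0,70]]'; python3 - <<'E'
from h import *
pose();c=optics.capture('side');g=(255*(c['frame']/255.)**.6).astype(np.uint8);cv2.imwrite('pics/s8.png',cv2.resize(g[130:250,320:480],None,fx=5,fy=5,interpolation=3))
E
```

```text
time_s: 13.78
tool_pos: [0.64, 0.1855, 0.0529]
tool_rot: [-0.706, -0.037, 0.037, 0.706]
contact_force: [-4.4, -1.0, 7.8]
opening: 0.501
time_s: 14.4
tool_pos: [0.6399, 0.1856, 0.051]
tool_rot: [0.706, 0.036, -0.037, -0.706]
contact_force: [0.5, -0.3, 0.3]
opening: 0.797
time_s: 15.02
tool_pos: [0.6136, 0.1447, 0.1468]
tool_rot: [-0.705, -0.042, 0.035, 0.707]
contact_force: [0.2, -2.0, 0.3]
opening: 0.821
t 15.025 tcp [0.6136 0.1447 0.1468] jaw deg 6.29 down [ 0.009  0.004 -1.   ] open 0.821 F [ 0.2 -2.   0.3]
```

View pics/s8.png

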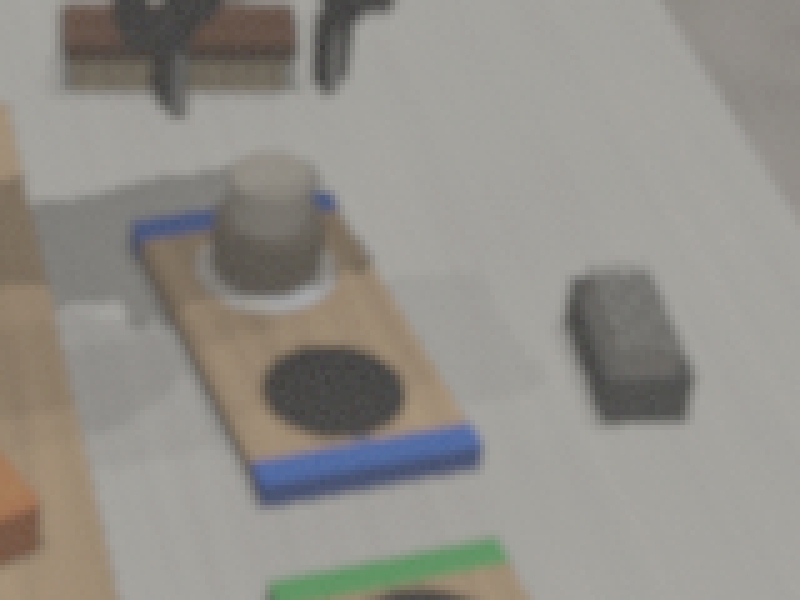

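```bash
python3 -m jog '[[[-0.1,-0.3,0],0,80],[[-0.2,-0.6,0],0,80],[[-0.3,-0.9,0],0,80],[[-0.33,-0.95,0],0,80],[[-0.33,-0.95,0],0,80]]'; python3 -m jog '[[[-0.1,-0.3,0],0,80],[[-0.2,-0.6,0],0,80],[[-0.3,-0.9,0],0,80],[[-0.33,-0.95,0],0,80],[[-0.33,-0.95,0],0,80]]';python3 -m jog '[[[-0.1,-0.3,0],0,80],[[-0.31,-0.96,0],0,80],[[-0.31,-0.96,0],0,80],[[-0.31,-0.96,0],0,80],[[-0.31,-0.96,0],0,80]]'; python3 - <<'E'
from h import *
pose()
c=optics.capture('top');f=c['frame']
o=cv2.resize(f,None,fx=6,fy=6,interpolation=3);a=np.linspace(0,2*np.pi,60)
for z,r,col in((.016,.037,(0,255,0)),(.05,.03,(255,255,0)),(.078,.022,(0,0,255))):
    q=proj(c,np.c_[.6406+r*np.cos(a),.1871+r*np.sin(a),0*a+z]);cv2.polylines(o,[np.int32(q*6+2.5)],True,col,1)
cv2.imwrite('pics/t9.png',o[125*6:215*6,195*6:325*6])
hsv=cv2.cvtColor(f,cv2.COLOR_BGR2HSV);S,V=hsv[...,1].astype(int),hsv[...,2].astype(int)
m=((S<45)&(V>100)).astype(np.uint8);m=cv2.morphologyEx(m,cv2.MORPH_OPEN,cv2.getStructuringElement(2,(5,5)))
ce,ct=blob(m,(228,162),14);print(ce,cv2.boundingRect(ct),cast(c,[ce],.078))
E
```

```text
time_s: 15.7
tool_pos: [0.5607, -0.0022, 0.1422]
tool_rot: [-0.706, -0.036, 0.036, 0.706]
contact_force: [0.2, 0.4, -0.2]
opening: 0.938
time_s: 16.32
tool_pos: [0.5117, -0.1433, 0.1416]
tool_rot: [-0.706, -0.037, 0.037, 0.706]
contact_force: [-0.1, -0.1, 0.4]
opening: 0.938
time_s: 16.95
tool_pos: [0.4662, -0.2861, 0.1411]
tool_rot: [-0.706, -0.038, 0.038, 0.706]
contact_force: [0.6, 0.4, -0.5]
opening: 0.937
t 16.95 tcp [ 0.4662 -0.2861  0.1411] jaw deg 6.13 down [-0.     0.001 -1.   ] open 0.937 F [ 0.6  0.4 -0.5]
(229.81717171717168, 160.6878787878788) (220, 151, 21, 21) [[0.63971406 0.18692691 0.078     ]]
```

View pics/t9.png

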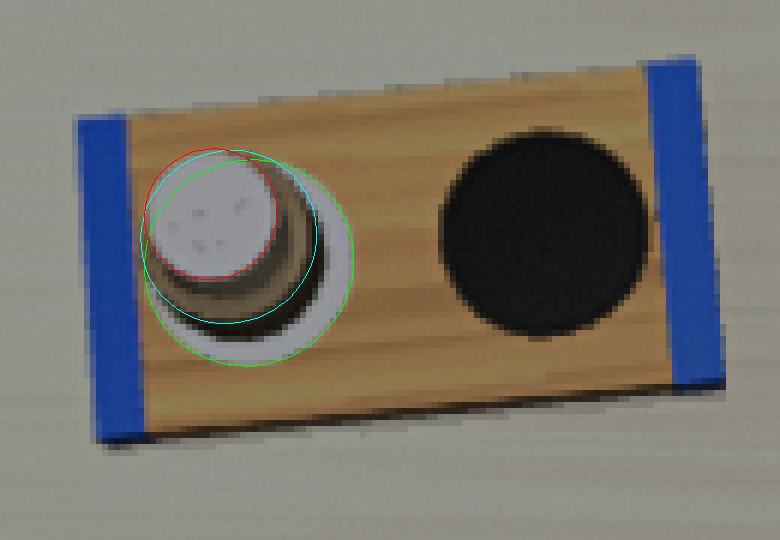

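```bash
python3 -m jog '[[[-0.029,-0.024,0],0,80],[[-0.029,-0.024,0],0,80],[[-0.029,-0.024,-0.15],0,80],[[-0.029,-0.024,-0.3],0,80],[[-0.029,-0.024,-0.45],0,80]]'; python3 -m jog '[[[0,0,-0.1],0,80],[[0,0,-0.2],0,80],[[0,0,-0.29],0,80],[[0,0,-0.29],0,80],[[0,0,-0.29],0,80]]'; python3 - <<'E'
from h import *
pose();c=optics.capture('side');g=(255*(c['frame']/255.)**.6).astype(np.uint8);cv2.imwrite('pics/s10.png',cv2.resize(g[230:390,260:460],None,fx=3.7,fy=3.7,interpolation=3))
E
```

```text
time_s: 17.62
tool_pos: [0.4605, -0.2916, 0.0734]
tool_rot: [-0.706, -0.037, 0.037, 0.706]
contact_force: [0.2, 0.0, 0.8]
opening: 0.937
time_s: 18.25
tool_pos: [0.4605, -0.2923, 0.0308]
tool_rot: [0.706, 0.037, -0.036, -0.706]
contact_force: [-0.9, 0.0, 0.7]
opening: 0.935
t 18.25 tcp [ 0.4605 -0.2923  0.0308] jaw deg 5.94 down [ 0. -0. -1.] open 0.935 F [-0.9  0.   0.7]
```

View pics/s10.png

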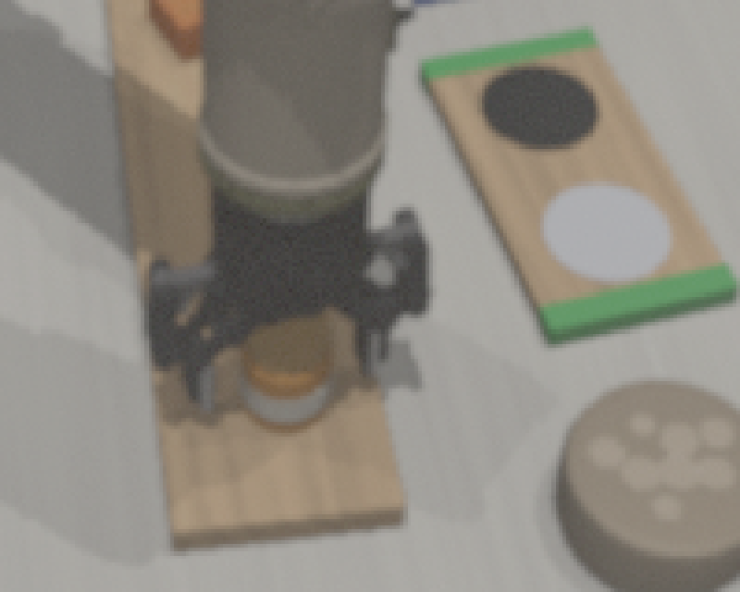

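```bash
python3 -m jog '[[[0.009,0.017,0],0,80],[[0.009,0.017,0],0,60],[[0.009,0.017,0],0,35],[[0.009,0.017,0],0,35],[[0.009,0.017,0],0,35]]' 40; python3 -m jog '[[[0,0,0],0,35],[[0,0,0.2],0,35],[[0,0,0.5],0,35],[[0,0,0.8],0,35],[[0.1,0.3,0.8],0,35]]' ; python3 -c "
from h import *;pose()"
```

```text
time_s: 18.92
tool_pos: [0.4618, -0.2895, 0.0308]
tool_rot: [-0.706, -0.037, 0.036, 0.706]
contact_force: [-1.4, 0.6, 5.1]
opening: 0.553
time_s: 19.55
tool_pos: [0.4767, -0.2493, 0.1542]
tool_rot: [0.708, 0.036, -0.032, -0.705]
contact_force: [0.3, 0.6, -2.6]
opening: 0.55
t 19.55 tcp [ 0.4767 -0.2493  0.1542] jaw deg 5.48 down [ 0.006 -0.004 -1.   ] open 0.55 F [ 0.3  0.6 -2.6]
```

```bash
python3 -m jog '[[[0.15,0.3,0],0,35],[[0.3,0.6,0],0,35],[[0.45,0.85,0],0,35],[[0.5,0.95,0],0,35],[[0.5,0.95,0],0,35]]'; python3 -m jog '[[[0.15,0.3,0],0,35],[[0.3,0.6,0],0,35],[[0.45,0.85,0],0,35],[[0.5,0.95,0],0,35],[[0.5,0.95,0],0,35]]';  python3 -c "
from h import *;pose()"
```

```text
time_s: 20.18
tool_pos: [0.5515, -0.1011, 0.1498]
tool_rot: [0.706, 0.037, -0.038, -0.706]
contact_force: [-0.3, -1.3, -0.7]
opening: 0.548
time_s: 20.8
tool_pos: [0.6264, 0.0395, 0.15]
tool_rot: [0.707, 0.036, -0.037, -0.706]
contact_force: [-0.2, -1.0, -1.8]
opening: 0.551
t 20.8 tcp [0.6264 0.0395 0.15  ] jaw deg 5.92 down [-0.001 -0.001 -1.   ] open 0.551 F [-0.2 -1.  -1.8]
```

```bash
python3 -m jog '[[[0.08,0.15,0],0,35],[[0.172,0.283,0],0,35],[[0.172,0.283,-0.2],0,35],[[0.172,0.283,-0.4],0,35],[[0.172,0.283,-0.6],0,35]]'; python3 -m jog '[[[0,0,-0.05],0,35],[[0,0,-0.1],0,35],[[0,0,-0.15],0,35],[[0,0,-0.15],0,35],[[0,0,-0.15],0,35]]';  python3 - <<'E'
from h import *
pose();c=optics.capture('side');g=(255*(c['frame']/255.)**.6).astype(np.uint8);cv2.imwrite('pics/s11.png',cv2.resize(g[130:250,320:480],None,fx=5,fy=5,interpolation=3))
E
```

```text
time_s: 21.42
tool_pos: [0.652, 0.0788, 0.06]
tool_rot: [0.707, 0.035, -0.035, -0.706]
contact_force: [1.2, 0.2, -1.2]
opening: 0.546
time_s: 22.05
tool_pos: [0.6528, 0.0831, 0.0386]
tool_rot: [-0.706, -0.037, 0.036, 0.706]
contact_force: [-0.1, 0.3, -1.3]
opening: 0.548
t 22.05 tcp [0.6528 0.0831 0.0386] jaw deg 5.95 down [ 0.001  0.    -1.   ] open 0.548 F [-0.1  0.3 -1.3]
```

View pics/s11.png

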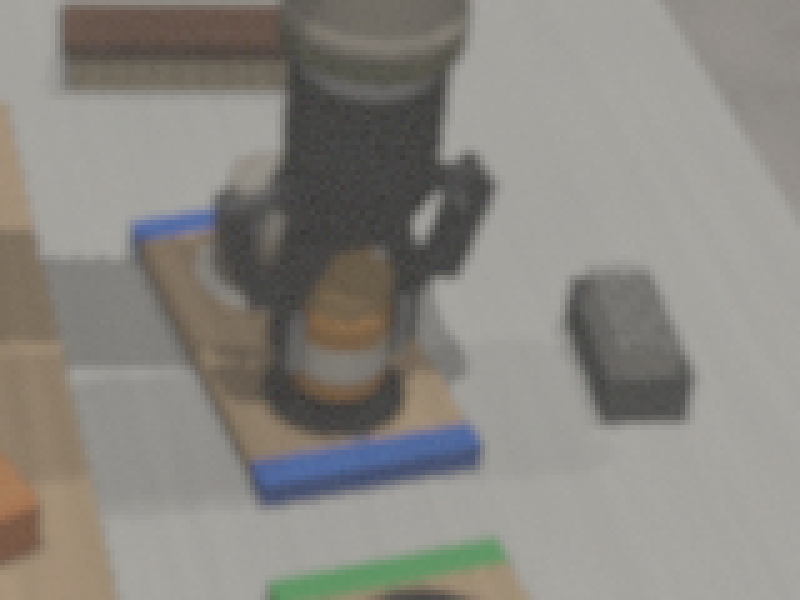

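```bash
python3 -m jog '[[[0,0.002,-0.03],0,35],[[0,0.002,-0.06],0,35],[[0,0.002,-0.085],0,35],[[0,0.002,-0.092],0,35],[[0,0.002,-0.092],0,35]]'; python3 -m jog '[[[0,0,-0.004],0,35],[[0,0,-0.004],0,35],[[0,0,-0.004],0,55],[[0,0,-0.004],0,75],[[0,0,-0.004],0,80]]';python3 -m jog '[[[0,0,0.0],0,80],[[0,0,0.1],0,80],[[0,0,0.3],0,80],[[0,0,0.6],0,80],[[0,0,0.9],0,80]]'; python3 -m jog '[[[-0.3,-0.1,0],0.04,80],[[-0.6,-0.25,0],0.078,80],[[-0.9,-0.4,0],0.078,80],[[-0.95,-0.45,0],0.078,80],[[-0.95,-0.45,0],0.078,80]]'; python3 - <<'E'
from h import *
pose();c=optics.capture('side');g=(255*(c['frame']/255.)**.6).astype(np.uint8);cv2.imwrite('pics/s12.png',cv2.resize(g[130:250,320:480],None,fx=5,fy=5,interpolation=3))
E
```

```text
time_s: 22.72
tool_pos: [0.6523, 0.0833, 0.0248]
tool_rot: [-0.706, -0.037, 0.037, 0.706]
contact_force: [-3.9, -0.1, 5.1]
opening: 0.549
time_s: 23.35
tool_pos: [0.6524, 0.0833, 0.0233]
tool_rot: [0.706, 0.037, -0.037, -0.706]
contact_force: [-0.5, -0.7, 0.3]
opening: 0.936
time_s: 23.98
tool_pos: [0.6524, 0.0831, 0.161]
tool_rot: [0.706, 0.037, -0.036, -0.706]
contact_force: [-0.2, 1.6, 0.6]
opening: 0.939
time_s: 24.6
tool_pos: [0.5104, 0.0155, 0.1598]
tool_rot: [-0.696, -0.123, 0.121, 0.697]
contact_force: [0.1, -0.4, 0.3]
opening: 0.938
t 24.6 tcp [0.5104 0.0155 0.1598] jaw deg 19.92 down [ 0.002  0.001 -1.   ] open 0.938 F [ 0.1 -0.4  0.3]
```

View pics/s12.png

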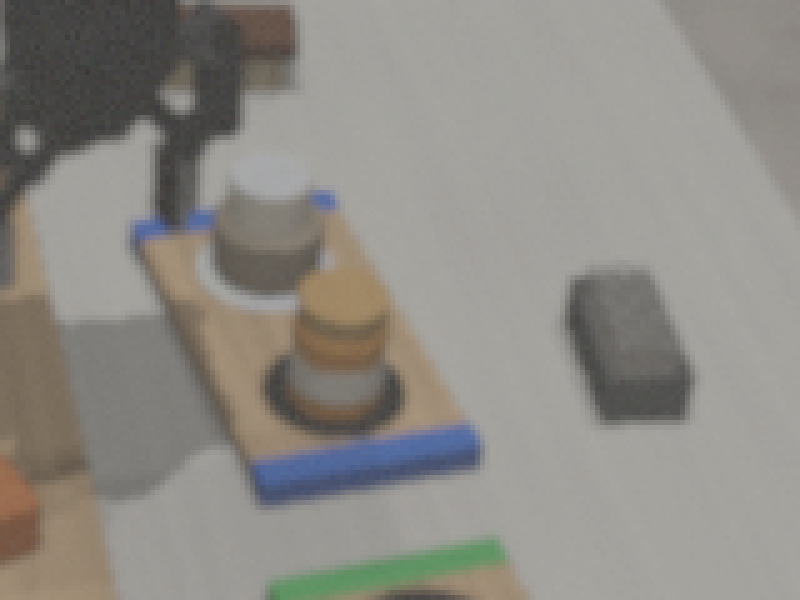

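```bash
python3 -m jog '[[[-0.2,-0.06,0],0,84],[[-0.36,-0.11,0],0,84],[[-0.36,-0.11,-0.15],0,84],[[-0.36,-0.11,-0.35],0,84],[[-0.36,-0.11,-0.5],0,84]]';python3 -c "
from h import *;pose()"
```

```text
time_s: 25.28
tool_pos: [0.457, 0.0001, 0.0827]
tool_rot: [0.696, 0.123, -0.123, -0.696]
contact_force: [-0.4, 0.3, -0.1]
opening: 0.985
t 25.275 tcp [4.57e-01 1.00e-04 8.27e-02] jaw deg 20.05 down [ 0. -0. -1.] open 0.985 F [-0.4  0.3 -0.1]
```

```bash
python3 -m jog '[[[-0.006,-0.012,-0.1],0,84],[[-0.006,-0.012,-0.25],0,84],[[-0.006,-0.012,-0.36],0,84],[[-0.006,-0.012,-0.38],0,84],[[-0.006,-0.012,-0.38],0,84]]';python3 - <<'E'
from h import *
pose();c=optics.capture('side');g=(255*(c['frame']/255.)**.6).astype(np.uint8);cv2.imwrite('pics/s13.png',cv2.resize(g[150:270,230:390],None,fx=5,fy=5,interpolation=3))
E
```

```text
time_s: 25.9
tool_pos: [0.4556, -0.0025, 0.0269]
tool_rot: [0.696, 0.123, -0.123, -0.696]
contact_force: [-0.5, 0.2, 0.7]
opening: 0.983
t 25.9 tcp [ 0.4556 -0.0025  0.0269] jaw deg 19.99 down [ 0. -0. -1.] open 0.983 F [-0.5  0.2  0.7]
```

View pics/s13.png

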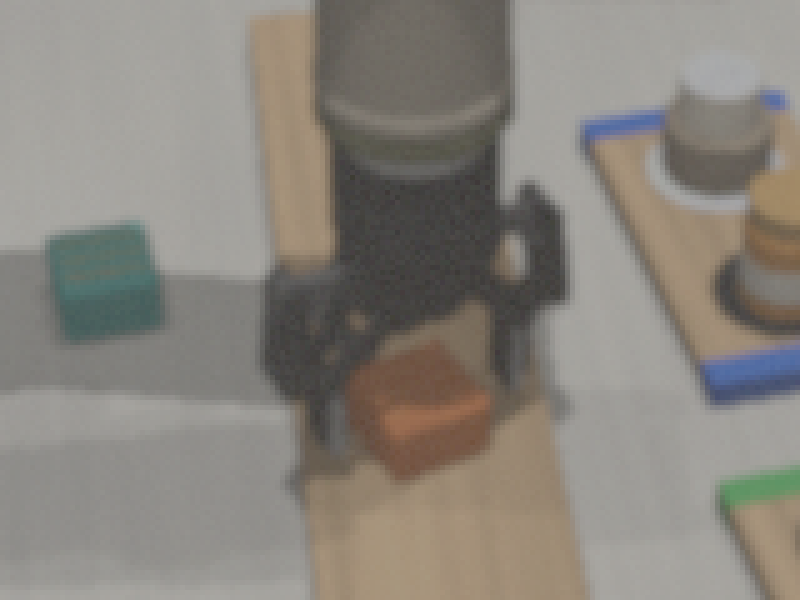

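```bash
python3 -m jog '[[[0,0.003,-0.013],0,84],[[0,0.003,-0.013],0,60],[[0,0.003,-0.013],0,40],[[0,0.003,-0.013],0,40],[[0,0.003,-0.013],0,40]]' 40;python3 -m jog '[[[0,0,0],0,40],[[0,0,0.1],0,40],[[0,0,0.3],0,40],[[0.1,0,0.55],-0.03,40],[[0.3,-0.1,0.6],-0.072,40]]'; python3 -c "
from h import *;pose()"
```

```text
time_s: 26.58
tool_pos: [0.4553, -0.002, 0.0249]
tool_rot: [-0.696, -0.123, 0.123, 0.696]
contact_force: [-1.5, 0.3, 5.1]
opening: 0.597
time_s: 27.2
tool_pos: [0.5015, -0.0159, 0.118]
tool_rot: [-0.705, -0.044, 0.041, 0.707]
contact_force: [0.2, 0.4, -0.8]
opening: 0.602
t 27.2 tcp [ 0.5015 -0.0159  0.118 ] jaw deg 6.93 down [ 0.004  0.002 -1.   ] open 0.602 F [ 0.2  0.4 -0.8]
```

```bash
python3 -m jog '[[[0.2,-0.12,0],0,40],[[0.45,-0.25,0],0,40],[[0.7,-0.38,0],0,40],[[0.98,-0.52,0],0,40],[[0.98,-0.52,-0.1],0,40]]';python3 -m jog '[[[0,0,-0.1],0,40],[[0,0,-0.2],0,40],[[0,0,-0.35],0,40],[[0,0,-0.45],0,40],[[0,0,-0.45],0,40]]'; python3 - <<'E'
from h import *
pose();c=optics.capture('side');g=(255*(c['frame']/255.)**.6).astype(np.uint8);cv2.imwrite('pics/s14.png',cv2.resize(g[200:320,340:500],None,fx=5,fy=5,interpolation=3))
E
```

```text
time_s: 27.82
tool_pos: [0.6494, -0.0977, 0.1005]
tool_rot: [0.707, 0.043, -0.042, -0.705]
contact_force: [-0.1, 0.6, -0.8]
opening: 0.602
time_s: 28.45
tool_pos: [0.6457, -0.0944, 0.0307]
tool_rot: [-0.706, -0.042, 0.044, 0.706]
contact_force: [-0.0, -0.1, -1.2]
opening: 0.599
t 28.45 tcp [ 0.6457 -0.0944  0.0307] jaw deg 7.05 down [-0.003  0.001 -1.   ] open 0.599 F [-0.  -0.1 -1.2]
```

View pics/s14.png

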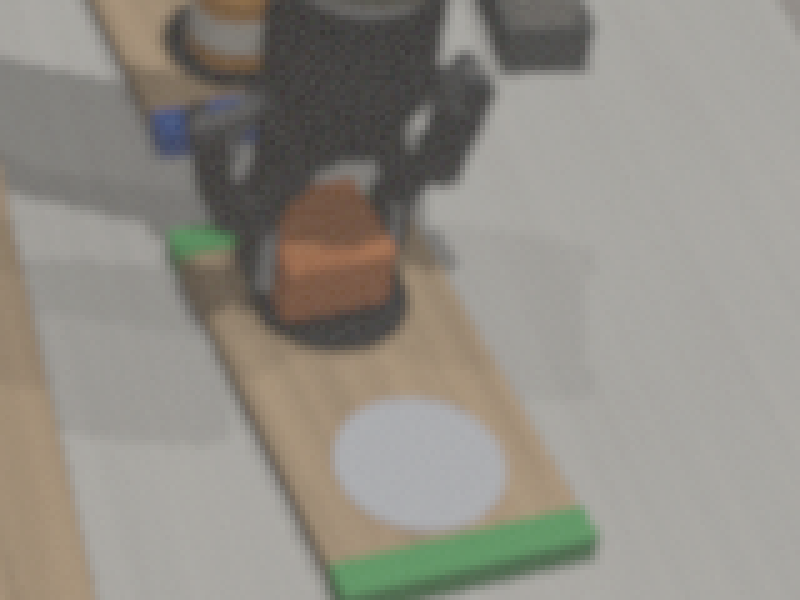

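```bash
python3 -m jog '[[[0.03,-0.011,0],0,40],[[0.049,-0.011,0],0,40],[[0.049,-0.011,-0.02],0,40],[[0.049,-0.011,-0.04],0,40],[[0.049,-0.011,-0.04],0,40]]';python3 -c "
from h import *;pose()"
```

```text
time_s: 29.12
tool_pos: [0.6539, -0.0966, 0.0256]
tool_rot: [-0.706, -0.043, 0.044, 0.706]
contact_force: [-0.0, -0.1, -1.1]
opening: 0.596
t 29.125 tcp [ 0.6539 -0.0966  0.0256] jaw deg 7.02 down [-0.001  0.    -1.   ] open 0.596 F [-0.  -0.1 -1.1]
```

```bash
python3 -m jog '[[[-0.004,0.002,-0.015],0,40],[[-0.004,0.002,-0.03],0,40],[[-0.004,0.002,-0.045],0,40],[[-0.004,0.002,-0.045],0,40],[[-0.004,0.002,-0.045],0,40]]'; python3 -m jog '[[[0,0,-0.005],0,40],[[0,0,-0.005],0,40],[[0,0,-0.005],0,60],[[0,0,-0.005],0,78],[[0,0,-0.005],0,84]]';python3 -m jog '[[[0,0,0.0],0,84],[[0,0,0.1],0,84],[[0,0,0.3],0,84],[[0,0,0.6],0,84],[[0,0,0.9],0,84]]'; python3 -m jog '[[[-0.3,0.2,0],0,84],[[-0.6,0.4,0],0,84],[[-0.9,0.6,0],0,84],[[-0.95,0.7,0],0,84],[[-0.95,0.8,0],0,84]]'; python3 - <<'E'
from h import *
pose();c=optics.capture('side');g=(255*(c['frame']/255.)**.6).astype(np.uint8);cv2.imwrite('pics/s15.png',cv2.resize(g[180:300,340:500],None,fx=5,fy=5,interpolation=3))
E
```

```text
time_s: 29.75
tool_pos: [0.6537, -0.0964, 0.0193]
tool_rot: [-0.706, -0.043, 0.043, 0.706]
contact_force: [-0.5, -0.3, -1.8]
opening: 0.602
time_s: 30.38
tool_pos: [0.6537, -0.0964, 0.0184]
tool_rot: [-0.706, -0.043, 0.043, 0.706]
contact_force: [-0.4, 1.0, -0.7]
opening: 0.985
time_s: 31.0
tool_pos: [0.6537, -0.0966, 0.1561]
tool_rot: [0.706, 0.043, -0.043, -0.706]
contact_force: [0.3, 1.1, 0.1]
opening: 0.986
time_s: 31.62
tool_pos: [0.5112, 0.0243, 0.1549]
tool_rot: [-0.705, -0.044, 0.043, 0.706]
contact_force: [1.1, 0.4, 0.3]
opening: 0.986
t 31.625 tcp [0.5112 0.0243 0.1549] jaw deg 7.03 down [ 0.002  0.001 -1.   ] open 0.986 F [1.1 0.4 0.3]
```

View pics/s15.png

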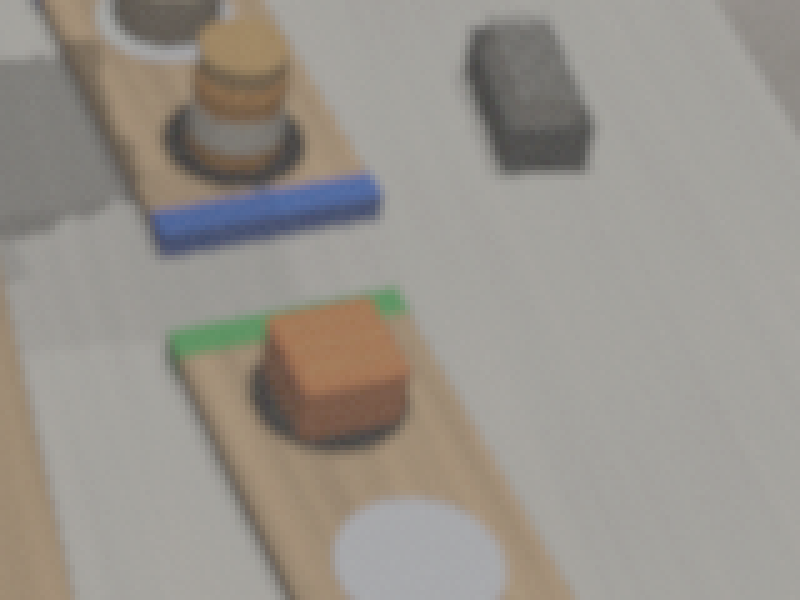

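```bash
python3 -m jog '[[[-0.1,0.3,0],0,84],[[-0.2,0.6,0],0,84],[[-0.2,0.9,0],0,84],[[-0.2,0.9,0],0,84],[[-0.2,0.9,0],0,84]]'; python3 - <<'E'
from h import *
pose()
c=optics.capture('side');
for n,seed in(('side',(303,163)),('top',(192,250))):
    f=cv2.imread(f'pics/{n}0.png')
    V=cv2.cvtColor(f,cv2.COLOR_BGR2HSV)[...,2]
    ce,ct=blob(V<60,seed,18)
    if n=='top':
        c=optics.capture('top')
    print(n,ce,cv2.boundingRect(ct),cast(c,[ce],.047))
    # expected silhouette for (0.4629,.2633)
    a=np.linspace(0,6.28,50);q=np.vstack([proj(c,np.c_[.4629+.021*np.cos(a),.2633+.021*np.sin(a),0*a+z]) for z in(.022,.072)])
    print('exp',cv2.boundingRect(q.astype(np.float32)))
E
```

```text
time_s: 32.3
tool_pos: [0.4821, 0.1576, 0.1537]
tool_rot: [0.706, 0.043, -0.043, -0.705]
contact_force: [0.1, -0.0, -0.3]
opening: 0.984
t 32.3 tcp [0.4821 0.1576 0.1537] jaw deg 6.97 down [ 0.    -0.001 -1.   ] open 0.984 F [ 0.1 -0.  -0.3]
side (302.4712418300653, 163.15882352941176) (296, 153, 14, 22) [[0.46270724 0.25942912 0.047     ]]
exp (294, 150, 17, 25)
top (191.44027303754265, 250.57413727720893) (179, 240, 26, 22) [[0.46287364 0.26330647 0.047     ]]
exp (177, 238, 29, 24)
```

```bash
python3 -m jog '[[[-0.06,0.3,0],0,84],[[-0.125,0.69,0],0,84],[[-0.125,0.69,0],0,84],[[-0.125,0.69,-0.2],0,84],[[-0.125,0.69,-0.3],0,84]]';python3 -m jog '[[[0,0,0],0,84],[[0,0,0],0,84],[[0,0,0],0,84],[[0,0,0],0,84],[[0,0,0],0,84]]'; python3 -c "
from h import *;pose()"
```

```text
time_s: 33.02
tool_pos: [0.4626, 0.2601, 0.1073]
tool_rot: [0.706, 0.042, -0.043, -0.705]
contact_force: [-0.1, 0.1, -0.1]
opening: 0.985
time_s: 33.65
tool_pos: [0.4626, 0.2622, 0.1089]
tool_rot: [-0.706, -0.043, 0.043, 0.706]
contact_force: [0.5, -0.4, -0.3]
opening: 0.984
t 33.65 tcp [0.4626 0.2622 0.1089] jaw deg 7.03 down [ 0.  0. -1.] open 0.984 F [ 0.5 -0.4 -0.3]
```

```bash
python3 -m jog '[[[0,0,-0.15],0,84],[[0,0,-0.3],0,84],[[0,0,-0.45],0,84],[[0,0,-0.54],0,84],[[0,0,-0.54],0,84]]';python3 -m jog '[[[0,0,0],0,84],[[0,0,0],0,60],[[0,0,0],0,30],[[0,0,0],0,30],[[0,0,0],0,30]]' 35; python3 - <<'E'
from h import *
pose();c=optics.capture('side');g=(255*(c['frame']/255.)**.6).astype(np.uint8);cv2.imwrite('pics/s16.png',cv2.resize(g[100:220,230:390],None,fx=5,fy=5,interpolation=3))
E
```

```text
time_s: 34.28
tool_pos: [0.4619, 0.2618, 0.0269]
tool_rot: [0.706, 0.043, -0.044, -0.705]
contact_force: [0.2, -0.8, 0.9]
opening: 0.984
time_s: 34.9
tool_pos: [0.4629, 0.2624, 0.0282]
tool_rot: [-0.706, -0.044, 0.043, 0.706]
contact_force: [-0.3, -1.3, 6.1]
opening: 0.486
t 34.9 tcp [0.4629 0.2624 0.0282] jaw deg 7.02 down [ 0.001  0.001 -1.   ] open 0.486 F [-0.3 -1.3  6.1]
```

View pics/s16.png

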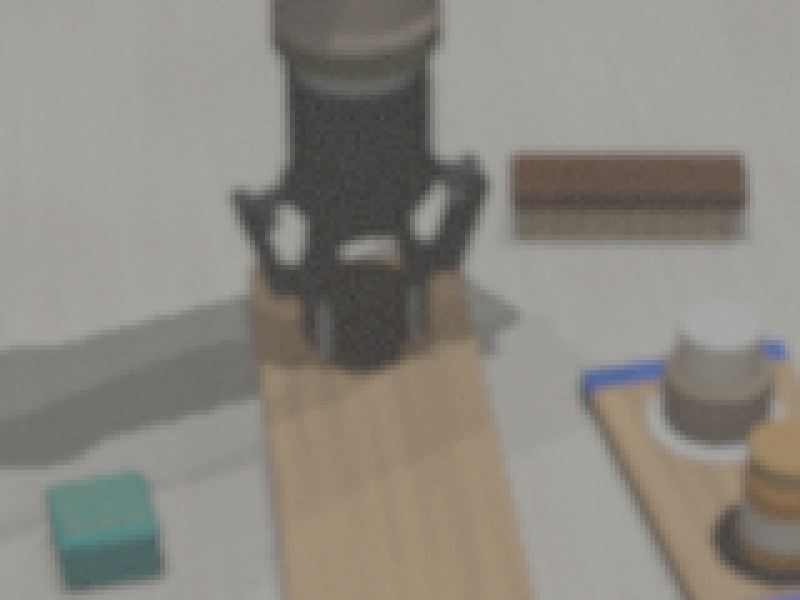

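```bash
python3 -m jog '[[[0,0,0.2],0,30],[[0,0,0.5],0,30],[[0,-0.1,0.8],0,30],[[0.1,-0.4,0.85],0,30],[[0.2,-0.65,0.85],0,30]]';python3 -m jog '[[[0.1,-0.3,0],0,30],[[0.2,-0.6,0],0,30],[[0.35,-0.9,0],0,30],[[0.4,-0.98,0],0,30],[[0.4,-0.98,0],0,30]]';python3 -m jog '[[[0.1,-0.3,0],0,30],[[0.2,-0.6,0],0,30],[[0.4,-0.9,0],0,30],[[0.45,-0.98,0],0,30],[[0.45,-0.98,0],0,30]]'; python3 -c "
from h import *;pose()"
```

```text
time_s: 35.58
tool_pos: [0.4931, 0.1635, 0.1562]
tool_rot: [-0.705, -0.044, 0.043, 0.706]
contact_force: [1.6, 0.8, -1.5]
opening: 0.477
time_s: 36.2
tool_pos: [0.5524, 0.017, 0.1547]
tool_rot: [0.706, 0.042, -0.043, -0.706]
contact_force: [0.5, 0.9, -1.2]
opening: 0.48
time_s: 36.83
tool_pos: [0.6199, -0.1282, 0.1544]
tool_rot: [-0.706, -0.043, 0.044, 0.706]
contact_force: [-0.1, -0.3, -0.5]
opening: 0.477
t 36.825 tcp [ 0.6199 -0.1282  0.1544] jaw deg 7.06 down [-0.001  0.001 -1.   ] open 0.477 F [-0.1 -0.3 -0.5]
```

```bash
python3 -m jog '[[[0.15,-0.25,0],0,30],[[0.303,-0.468,0],0,30],[[0.303,-0.468,0],0,30],[[0.303,-0.468,-0.2],0,30],[[0.303,-0.468,-0.4],0,30]]';python3 -m jog '[[[0,0,-0.1],0,30],[[0,0,-0.2],0,30],[[0,0,-0.35],0,30],[[0,0,-0.37],0,30],[[0,0,-0.37],0,30]]'; python3 - <<'E'
from h import *
pose();c=optics.capture('side');g=(255*(c['frame']/255.)**.6).astype(np.uint8);cv2.imwrite('pics/s17.png',cv2.resize(g[220:340,340:500],None,fx=5,fy=5,interpolation=3));pose()
E
```

```text
time_s: 37.45
tool_pos: [0.6658, -0.1955, 0.0947]
tool_rot: [-0.705, -0.045, 0.044, 0.707]
contact_force: [-0.0, 0.9, -0.9]
opening: 0.481
time_s: 38.08
tool_pos: [0.6659, -0.1995, 0.0404]
tool_rot: [0.706, 0.044, -0.043, -0.706]
contact_force: [-0.2, -0.2, -0.4]
opening: 0.481
t 38.075 tcp [ 0.6659 -0.1995  0.0404] jaw deg 7.04 down [ 0.001 -0.    -1.   ] open 0.481 F [-0.2 -0.2 -0.4]
t 38.125 tcp [ 0.6661 -0.1998  0.0408] jaw deg 7.03 down [ 0.001 -0.    -1.   ] open 0.483 F [-0.3 -0.6 -0.4]
```

View pics/s17.png

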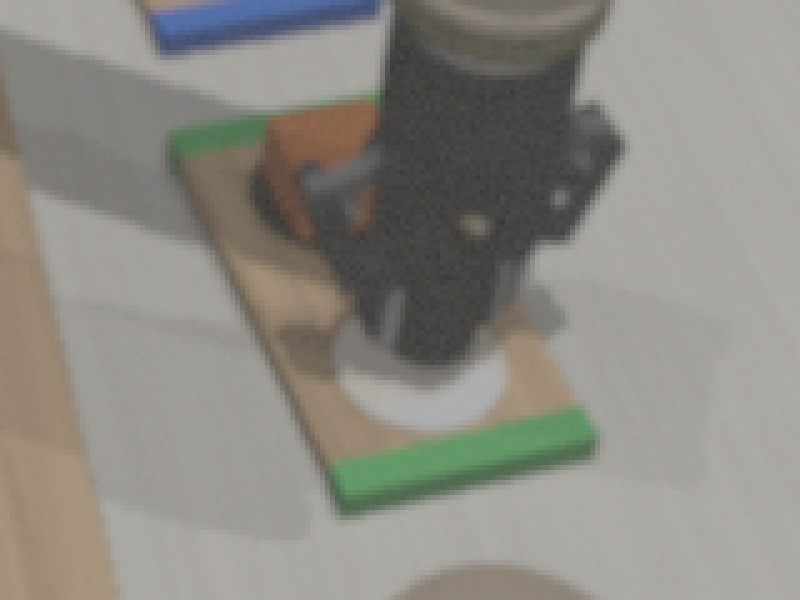

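```bash
python3 -m jog '[[[-0.002,0,-0.04],0,30],[[-0.002,0,-0.08],0,30],[[-0.002,0,-0.115],0,30],[[-0.002,0,-0.124],0,30],[[-0.002,0,-0.124],0,30]]';python3 -m jog '[[[0,0,-0.005],0,30],[[0,0,-0.005],0,30],[[0,0,-0.005],0,50],[[0,0,-0.005],0,70],[[0,0,-0.005],0,84]]';python3 -m jog '[[[0,0,0.0],0,84],[[0,0,0.1],0,84],[[0,0,0.3],0,84],[[0,0,0.6],0,84],[[0,0,0.9],0,84]]'; python3 -m jog '[[[-0.3,-0.2,0],0,84],[[-0.6,-0.3,0],0,84],[[-0.9,-0.4,0],0,84],[[-0.95,-0.45,0],0,84],[[-0.95,-0.5,0],0,84]]'; python3 -m jog '[[[-0.1,-0.3,0],0,84],[[-0.2,-0.6,0],0,84],[[-0.2,-0.9,0],0,84],[[-0.2,-0.95,0],0,84],[[-0.2,-0.95,0],0,84]]';  python3 - <<'E'
from h import *
pose();c=optics.capture('side');g=(255*(c['frame']/255.)**.6).astype(np.uint8);cv2.imwrite('pics/s18.png',cv2.resize(g[100:400,230:500],None,fx=2,fy=2,interpolation=3))
c=optics.capture('top');f=c['frame']
o=cv2.resize(f,None,fx=4,fy=4,interpolation=3);a=np.linspace(0,2*np.pi,60)
def circ(p,z,r,col):
    q=proj(c,np.c_[p[0]+r*np.cos(a),p[1]+r*np.sin(a),0*a+z]);cv2.polylines(o,[np.int32(q*4+1.5)],True,col,1)
for p,z,r in(((.6406,.1871),.078,.022),((.6526,.0835),.078,.0225),((.6657,-.1995),.066,.021),((.6535,-.0961),.05,.026)):
    circ(p,.016,.037,(0,255,0));circ(p,z,r,(255,255,0))
cv2.imwrite('pics/t18.png',o[120*4:220*4,200*4:400*4]);cv2.imwrite('pics/t18b.png',o[120*4:220*4,330*4:480*4]);cv2.imwrite('pics/t18c.png',f)
E
```

```text
time_s: 38.75
tool_pos: [0.6652, -0.1997, 0.0222]
tool_rot: [-0.706, -0.043, 0.043, 0.706]
contact_force: [-3.6, 1.3, 8.8]
opening: 0.484
time_s: 39.38
tool_pos: [0.665, -0.1995, 0.0198]
tool_rot: [-0.706, -0.043, 0.044, 0.706]
contact_force: [0.5, 0.1, 0.7]
opening: 0.974
time_s: 40.0
tool_pos: [0.6651, -0.1998, 0.1578]
tool_rot: [0.706, 0.043, -0.043, -0.706]
contact_force: [1.0, -0.4, -0.5]
opening: 0.983
time_s: 40.62
tool_pos: [0.5232, -0.2748, 0.1565]
tool_rot: [-0.706, -0.044, 0.043, 0.706]
contact_force: [0.6, 0.9, -0.2]
opening: 0.984
time_s: 41.25
tool_pos: [0.4937, -0.4171, 0.1548]
tool_rot: [-0.706, -0.043, 0.044, 0.706]
contact_force: [0.1, 0.1, -0.3]
opening: 0.984
t 41.25 tcp [ 0.4937 -0.4171  0.1548] jaw deg 7.06 down [-0.  0. -1.] open 0.984 F [ 0.1  0.1 -0.3]
```

View pics/s18.png

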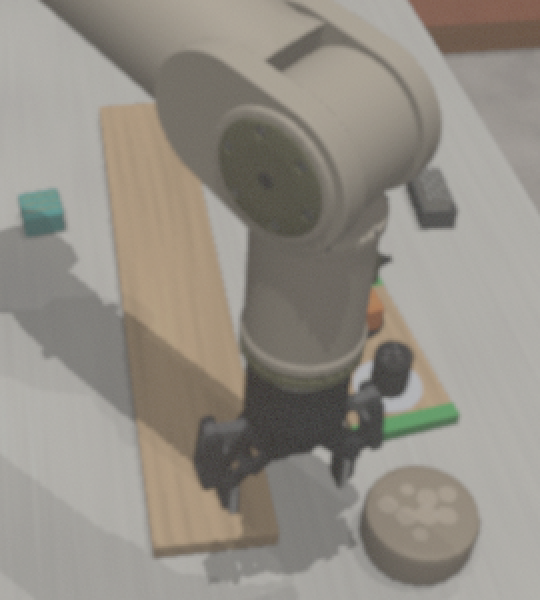

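View pics/t18.png

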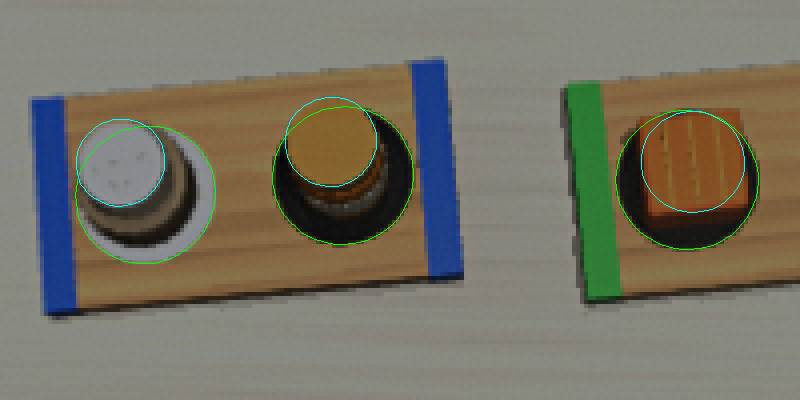

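View pics/t18b.png

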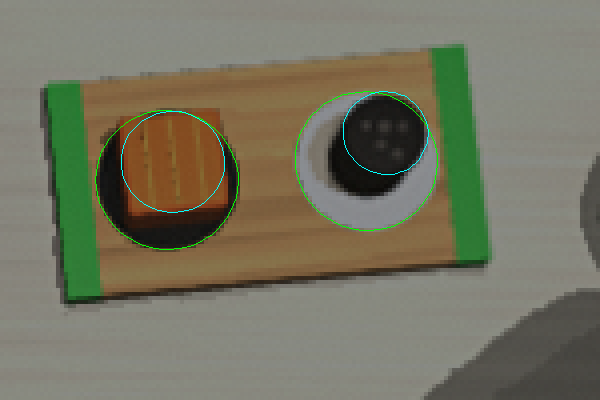

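```bash
python3 - <<'E'
from h import *
a=cv2.imread('pics/top0.png');f=optics.capture('top')['frame']
for n,(y0,y1,x0,x1) in dict(brush=(130,210,112,160),wheel=(140,202,475,545)).items():
    sh,_=cv2.phaseCorrelate(cv2.cvtColor(a,6)[y0:y1,x0:x1].astype(float),cv2.cvtColor(f,6)[y0:y1,x0:x1].astype(float));print(n,np.round(sh,2))
hsv=cv2.cvtColor(f,cv2.COLOR_BGR2HSV);S,V=hsv[...,1].astype(int),hsv[...,2].astype(int);c=optics.capture('top')
for n,m,s,r,z in(('honey',(S>150)&(V>105),(282,155),14,.078),('button',(S<45)&(V>100),(230,160),12,.078),('square',(S>150)&(V>85),(373,160),18,.05)):
    m=cv2.morphologyEx(m.astype(np.uint8),cv2.MORPH_OPEN,cv2.getStructuringElement(2,(5,5)))
    ce,ct=blob(m,s,r);print(n,ce,cast(c,[ce],z)[0].round(4))
E
```

```text
brush [-0.01 -0.01]
wheel [-0.04  0.03]
honey (282.40028901734104, 155.04624277456648) [0.6526 0.0834 0.078 ]
button (229.82126348228044, 160.5331278890601) [0.64   0.1869 0.078 ]
square (372.9318876841812, 160.01390047261606) [ 0.6536 -0.0962  0.05  ]
```

```bash
python3 -c "
from station import order;print(order.sign_off())"
```

```text
the job is handed in; nothing more can be done
None
```

Both tasting boards are made up and the job is handed in, at about 41 s on the robot's clock. I placed the pieces in the order asked: tomme, goat's cheese on top, honey jar, orange square, then ash cheese.

- **Positions:** In the last top view the goat's cheese, honey jar and orange square measured within about 1 mm of their mat centres. The tomme measured within 1 mm when it was placed. I checked the ash cheese only by eye against a drawn outline; it looked within about 2 mm.
- **Upright:** In the views taken after each release, every piece stood upright and the gripper was clear.
- **Left alone:** The wheel and brush had shifted by less than 0.05 pixels between the first and last pictures. I did not touch the turquoise look-alike.
- **Checks that disagreed:**
  - One colour mask for the tomme leaked onto the wood and gave a position about 7 mm off. I discarded it and measured again.
  - Before I picked up the ash cheese, the two cameras differed by 4 mm in its y position. I used a value in between.

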